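# Pin the kiln batt, tuck the joint strip under its lap and hold it down

### The arm

A 6-joint arm with a two-finger parallel gripper is mounted at the origin on the work surface. World frame = base frame: x ahead of the robot, y to its left, z up, the work surface at z = 0. Lengths are in m, angles in rad, forces in N, time in s.
With the tool pointing down it reaches from about 0.35 to 0.975 m from the base axis. Payload 4.9 kg.
Tool frame: the origin (TCP) lies on the centre line of the jaws, within the pads' length; the fingertips stand 8 mm ahead of it and the grasp point (between the pads) lies 11 mm behind it; z points along the fingers, y is the direction in which the jaws open and shut (so a half turn about z gives the same grasp; the last joint's range is limited). The gripper opens to 85 mm and grips with 20 to 120 N. Pads are 22 mm wide; open, the fingers measure 114 mm over their backs; the gripper's body (76 mm by 85 mm) begins 54 mm behind the grasp point. The pads swing forward as they close: fully open they stand 13 mm farther back than shut.
Start: joints at [1.175, 0.053, 1.613, -0, 1.476, -0.119], TCP at [0.171, 0.601, 0.239] pointing down, gripper open.
Joint ranges: [-3.01, 3.01], [-1.01, 2.22], [0.06, 2.58], [-1.02, 4.17], [0.09, 2.62], [-3.14, 3.14]. Speed limits (rad/s): [2.57, 2.57, 3.14, 3.14, 3.14, 3.14].

### API

Orientations are given as a rotation vector (axis times angle).
In Python, from station import get_obs, get_image, calibration, finish_job gives the robot as it stands. The module is installed in compiled form; this text tells all that it offers.
- The arm moves only by the shell command python3 -m jog 'ROWS' [FORCE]. ROWS is JSON, a list of rows, each a list of 7 numbers: the shift along the tool's x, y, z in cm, then the turn, a rotation vector about the tool's x, y, z in rad, then the closure in counts, from 0 (fully open) to 255 (shut). In form: [[dx, dy, dz, ax, ay, az, jaw], ...]. A call has 1 to 8 rows; each row is the pose to reach, as a shift and turn from the pose measured when the call began, along the tool's axes at that moment; what a row does not reach only later rows make up. A row lasts 1/12 s, in which the tool goes at most 41.7 mm and 7.16 degrees, less where a joint would pass 70% of its speed; a pose out of reach is approached as far as the arm can. A call with a gripper value outside its range is refused whole. The fingers move at their own pace and stop on an object; FORCE is the grip in N (left out, the last holds). Time passes only in rows, so rows that repeat a pose let the fingers close. It gives the time, the measured TCP pose, the force and the opening at its end, in the units of the state.
- get_obs(): the state, without advancing time (a new reading comes with each control period).
- get_image(name): name is "side" or "top" or "wrist"; returns the picture (384x512x3 uint8, red, green, blue); there is no depth.
- calibration(name): a dict with "vfov" (degrees; the focal length in pixels is half the picture's height over the tangent of half this angle, whatever the lens; pixels are square), "cx", "cy" (the principal point, pixels), "dist_coeffs" ([k1, k2, p1, p2, k3] as OpenCV has them; the pictures are not rectified), "R" (3x3) and "t" (3): a world point X has camera coordinates R X + t. Camera axes: x right, y down, z forward; pixel columns grow to the right and rows downward; lengths in m; the calibration is good to about 2 mm. A picture is of the moment at which its call begins: read the wrist's pose just before it. calibration takes no time and is no camera call; for the wrist camera it gives the pose at the moment of the call.
- finish_job(): hands the job in, once; it reports no verdict.
The state is a dict: "t": time; "q": joint angles; "dq": joint speeds; "effort": joint torques, N m; "tool_pos": TCP position; "tool_rot": TCP orientation; "contact_force": force on the tool from outside, world axes, zero at the start; "wrist_torque": the same for the moment, N m; "opening": finger opening in m.
Only numpy, scipy, OpenCV 4.12 (cv2) and the standard library are available. Lean on these libraries where they do the work, as an engineer would, in place of code of your own. Each camera call takes 0.05 s, during which the arm holds its last target. There are 200 camera calls.

### The job

On the kiln-loading bench, first take the brass-handled pin from its clay stand, put it through the hole in the pale batt until its collar sits on the batt, and let go of it. Then pick up the dark cover strip by its fin, lay it on the bed with its plain edge towards the batt, and slide that edge under the batt's overhang, square and about centred, until it meets the ledge behind, without lifting the batt or pushing it out of place. Finish still holding the strip, pressing it firmly flat on the bed (about 15 N, roughly the push of a 1.5 kg weight); leave the bowl, vase and clay prop alone.

Things in the scene. Friction and masses are not known exactly. Their poses are not given: they have to be found in the camera images.
- bed: Cream fireclay slab fixed on the bench, 320 (x) by 240 (y) by 20 mm, origin at the centre of its underside, x pointing away from the robot towards the batt; a thin dark joint line runs along y on its top at x = -55 mm. Top face at z = 20 mm.
- ledge: Cream ledge fixed on the bed's far part, 120 (x) by 220 (y) by 11 mm, origin at the centre of its underside, which lies at x = +100 mm, y = 0 of the bed. Its near face, at x = +40 mm of the bed, is the stop for the strip. A 15 mm hole goes through it, under the batt's hole.
- batt: Pale loose kiln shelf (batt), 170 (x) by 220 (y) by 14 mm, 1.1 kg, lying flat on the ledge; origin at the centre of its underside, at x = +75 mm of the bed and 31 mm above the bench. Its near edge (with small dark cells on its face) overhangs the ledge by 50 mm, leaving a slot 11 mm high and 50 mm deep over the bed.
- batt_edge (a point): Middle of the lower near edge of the batt, at x = -10 mm of the bed, 31 mm above the bench. Axes as the batt.
- batt_hole (a point): Centre of the mouth of the batt's hole, on the batt's top face, 45 mm above the bench: 13 mm diameter, 2 mm chamfer, a thin red-brown ring painted round it, in the middle of the batt (x = +75 mm, y = 0 of the bed), right through the 14 mm batt and on into the 11 mm ledge. Axes as the batt.
- strip: Dark grey silicon-carbide cover strip, about 300 g, lying flat on the bench: plate 120 (x) by 140 (y) by 5 mm, with an upright fin (see strip_fin) on top; origin at the centre of its underside. Its plain front edge (+x, thin pale line on top) is the one to tuck.
- strip_fin (a point): Centre of the strip's fin, 40 mm behind the strip's centre and 25 mm above the strip's underside. The fin, of a lighter grey, is 12 mm thick (x), 60 mm long (y) and 40 mm tall above the plate (its top is 45 mm above the strip's underside). Axes as the strip, x pointing to the plain front edge, which is 100 mm ahead of the fin's centre.
- strip_edge (a point): Middle of the strip's plain front edge, at its underside. Axes as the strip.
- stand: Terracotta block fixed on the bench, 70 by 70 by 32 mm, with a 13 mm hole in its top, 28 mm deep, holding the pin upright; origin at the centre of its underside.
- pin: The pin, 90 g, upright: steel shank 10 mm diameter and 24 mm long with a chamfered tip, steel collar 26 mm diameter and 4 mm thick above it, then a brass handle 18 mm diameter and 42 mm tall; 70 mm in all. Origin at the tip; in the stand the collar rests on the stand's top, the tip 8 mm above the bench.
- pin_grip (a point): Centre of the pin's brass handle, 49 mm above the tip and 25 mm above the collar's underside; with the pin fully home in the batt it is 25 mm above the batt's top. z along the pin.
- bowl: Black glazed bowl, 110 mm across, 50 mm high; bystander. Origin under its centre.
- vase: Dark green glazed vase, 90 mm across, 100 mm high; bystander. Origin under its centre.
- prop: Waisted clay kiln prop, 52 mm across, 72 mm high; bystander. Origin under its centre.
Not all that is in view belongs to the job. What is shaped like the strip but blue or turquoise is not meant. There is more than one size of the pin; the job needs the smaller.

How it is judged:
By the outcome, as a careful person would: the job done as asked, in the order asked, and still so for the second after the job is handed in, while the arm keeps its last pose, push and grip.
It also fails if it takes over 58 s, if anything falls off the work surface, if the arm or the gripper's body presses on something with over 40 N, if the wrist force passes 120 N, or if a joint passes its speed limit or range.

## Working session

There is one attempt and no reset: what is moved stays moved. The work goes in short steps, Python scripts to look and compute and a shell command to move; the robot and the scene stay as the last step left them, time stands still between calls to the robot, and variables do not carry over. Pictures are saved under pics/ and viewed, about 8 in all and at most 12, crops included, and the job is handed in when it is done.

```bash
mkdir -p pics; cat > h.py <<'E'
import numpy as np, cv2
from station import get_obs, get_image, calibration
from scipy.spatial.transform import Rotation as Ro
def K(c):
    f=192/np.tan(np.radians(c['vfov'])/2); return np.array([[f,0,c['cx']],[0,f,c['cy']],[0,0,1.]])
def cast(c,px,z):
    px=np.array(px,float).reshape(-1,1,2)
    u=cv2.undistortPoints(px,K(c),np.array(c['dist_coeffs'],float)).reshape(-1,2)
    R=np.array(c['R']);t=np.array(c['t'])
    d=np.c_[u,np.ones(len(u))]@R; o=-R.T@t
    return o+d*((z-o[2])/d[:,2])[:,None]
def proj(c,X):
    return cv2.projectPoints(np.array(X,float).reshape(-1,1,3),cv2.Rodrigues(np.array(c['R'],float))[0],np.array(c['t'],float),K(c),np.array(c['dist_coeffs'],float))[0].reshape(-1,2)
def snap(n,f):
    c=calibration(n); im=get_image(n)[:,:,::-1].copy(); cv2.imwrite(f'pics/{f}.png',im); return c,im
def rel(p):  # world target -> tool shift in cm
    o=get_obs(); return Ro.from_rotvec(o['tool_rot']).inv().apply(np.array(p)-o['tool_pos'])*100
E
python3 - <<'E'
from h import *
o=get_obs();print(o)
for n in('top','side'):
    c,im=snap(n,n+'0'); print(n,c)
a=cv2.imread('pics/top0.png');b=cv2.imread('pics/side0.png')
E
```

```text
{'t': 0.0, 'q': array([ 1.17499041e+00,  5.33582474e-02,  1.61429487e+00, -5.32655067e-06,
        1.47597396e+00, -1.18974395e-01]), 'dq': array([ 0.00063721,  0.00143578, -0.00105105, -0.00124601, -0.00722111,
       -0.00068804]), 'effort': array([ 1.72710534e-04, -3.93683374e+01, -3.70178139e+01, -9.22297477e-05,
        7.12513283e-03, -2.86367538e-05]), 'tool_pos': array([0.17057078, 0.60065023, 0.23806161]), 'tool_rot': array([-4.33386985e-01, -3.11103666e+00,  3.09200196e-03]), 'contact_force': array([-0.00480425,  0.10508204, -1.1043439 ]), 'wrist_torque': array([0.01877456, 0.01727652, 0.00978303]), 'opening': 0.08540220891688906}
top {'vfov': 57.927855711100555, 'cx': 250.92710005238615, 'cy': 191.80285372168578, 'dist_coeffs': array([0.00061635, 0.        , 0.        , 0.        , 0.        ]), 'R': array([[ 0.0050804 , -0.99974527,  0.02199037],
       [-0.99748391, -0.00662146, -0.07058338],
       [ 0.07071101, -0.02157644, -0.99726346]]), 't': array([0.04285568, 0.5380447 , 1.33072522])}
side {'vfov': 43.16243418480304, 'cx': 265.3392532808708, 'cy': 183.33994178078927, 'dist_coeffs': array([-0.01426479,  0.        ,  0.        ,  0.        ,  0.        ]), 'R': array([[ 0.92848792, -0.37134987,  0.00307647],
       [-0.194362  , -0.49298999, -0.84804733],
       [ 0.31643893,  0.78680375, -0.52991155]]), 't': array([-0.46626032,  0.20350219,  1.39250364])}
```

View pics/top0.png

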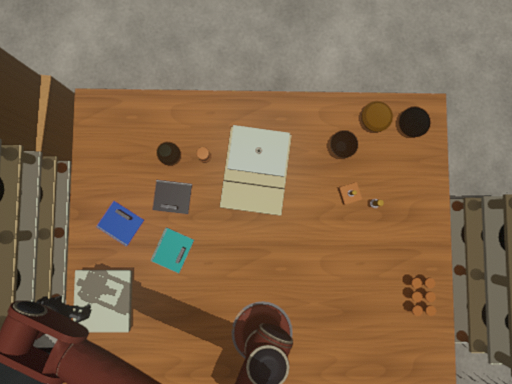

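View pics/side0.png

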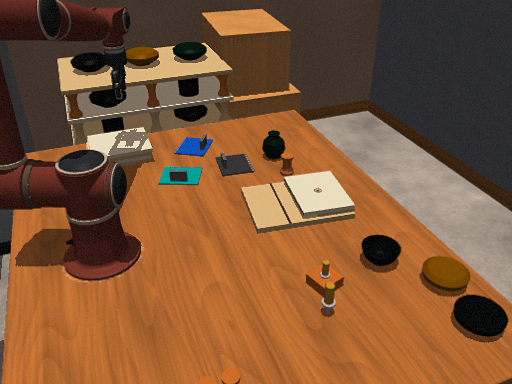

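Candidates for the strip in the top view: dark (173,197), blue (121,222) and turquoise (173,250). By the description I want the dark one. Candidates for the pin: the one in the stand at (350,193) and a free-standing one at (376,203), which looks larger. The batt hole is at (259,150). I'll check these choices in one composite crop.

```bash
python3 - <<'E'
import cv2,numpy as np
t=cv2.imread('pics/top0.png');s=cv2.imread('pics/side0.png')
def r(im,x0,y0,x1,y1,w,h): return cv2.resize(im[y0:y1,x0:x1],(w,h),interpolation=cv2.INTER_CUBIC)
A=np.hstack([r(t,145,170,205,230,266,266),r(t,335,180,390,220,366,266)])
A=cv2.copyMakeBorder(A,0,0,0,800-A.shape[1],0)
B=np.hstack([r(t,215,120,300,220,283,333),r(s,295,250,355,320,285,333),r(s,210,140,270,185,232,174) if 0 else cv2.resize(s[145:180,210:260],(232,333),interpolation=cv2.INTER_CUBIC)])
cv2.imwrite('pics/c1.png',np.vstack([A,B]))
E
```

```text
(no output)
```

View pics/c1.png

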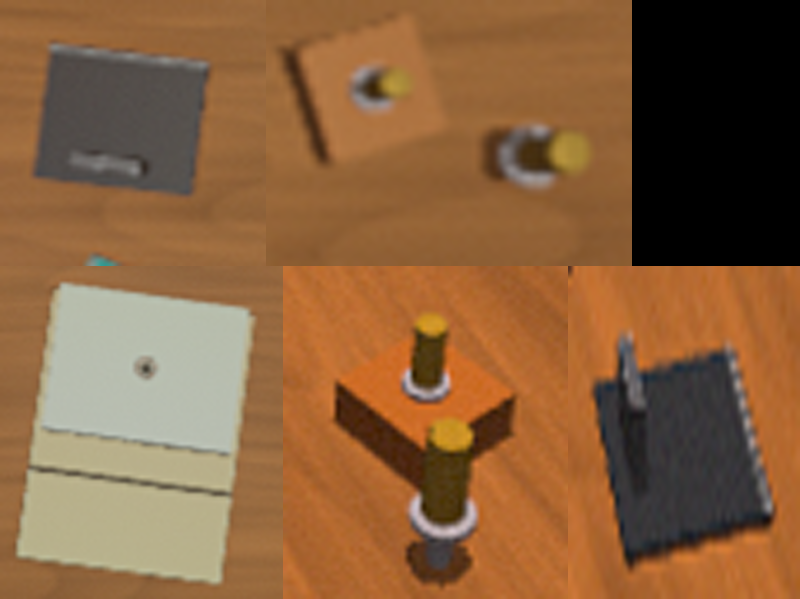

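The crop confirms both. The stand pin is the smaller one (top at about (354,192)). The dark strip has its pale line on the far edge and its fin near the robot. Next I'll measure positions.

```bash
python3 - <<'E'
from h import *
t=cv2.imread('pics/top0.png');s=cv2.imread('pics/side0.png')
ct,cs=calibration('top'),calibration('side')
def blob(im,lo,hi,box):
    x0,y0,x1,y1=box; h=cv2.cvtColor(im,cv2.COLOR_BGR2HSV)
    m=np.zeros(h.shape[:2],np.uint8); m[y0:y1,x0:x1]=cv2.inRange(h,np.array(lo),np.array(hi))[y0:y1,x0:x1]
    n,l,st,ce=cv2.connectedComponentsWithStats(m); 
    if n<2: return None,None
    i=1+np.argmax(st[1:,4]); cn=max(cv2.findContours((l==i).astype(np.uint8),0,1)[0],key=cv2.contourArea)
    return ce[i],cn
h=cv2.cvtColor(t,cv2.COLOR_BGR2HSV)
for p in[(354,192),(173,190),(260,170),(255,200),(259,150),(340,190),(160,200)]: print(p,h[p[1],p[0]],end=' ')
hs=cv2.cvtColor(s,cv2.COLOR_BGR2HSV); print(hs[264,326],hs[164,236],hs[195,330])
def rect(cn,z,nm,im):
    b=cv2.boxPoints(cv2.minAreaRect(cn)); X=cast(ct,b,z); d=[np.linalg.norm(X[i]-X[(i+1)%4]) for i in range(4)]
    e=X[1]-X[0]; print(nm,'ctr',X.mean(0).round(4),'sides',np.round(d[:2],4),'yaw0',np.degrees(np.arctan2(e[1],e[0])).round(2),np.degrees(np.arctan2(*(X[2]-X[1])[1::-1])).round(2))
_,c=blob(t,(0,0,25),(180,75,95),(145,175,200,220)); rect(c,.005,'strip',t)
_,c=blob(t,(60,5,150),(110,40,255),(215,115,300,220)); rect(c,.045,'batt',t)
_,c=blob(t,(20,41,140),(35,120,255),(215,115,300,220)); rect(c,.02,'bed near',t)
g,_=blob(t,(20,130,90),(32,255,255),(345,183,362,202)); print('pintop',g,cast(ct,g,.078))
h_,_=blob(s,(20,130,120),(32,255,255),(317,257,333,272)); print('pintop side',h_,cast(cs,h_,.078))
c,_=blob(t,(0,0,20),(25,255,140),(250,142,268,160)); print('hole',c, cast(ct,c,.045) if c is not None else'')
c,_=blob(s,(0,0,20),(40,255,150),(308,182,328,197)); print('hole side',c, cast(cs,c,.045) if c is not None else'')
E
```

```text
(354, 192) [ 21 167 177] (173, 190) [13 27 85] (260, 170) [ 43  16 190] (255, 200) [ 25  62 184] (259, 150) [22 53 87] (340, 190) [ 13 165 128] (160, 200) [11 26 80] [ 19 204 160] [130  13  59] [ 23  48 233]
strip ctr [0.5146 0.3543 0.005 ] sides [0.1103 0.138 ] yaw0 -5.67 -96.76Traceback (most recent call last):
  File "<stdin>", line 18, in <module>
  File "<stdin>", line 15, in rect
cv2.error: OpenCV(4.12.0) /io/opencv/modules/imgproc/src/convhull.cpp:143: error: (-215:Assertion failed) total >= 0 && (depth == CV_32F || depth == CV_32S) in function 'convexHull'
```

```bash
python3 - <<'E'
from h import *
t=cv2.imread('pics/top0.png');s=cv2.imread('pics/side0.png')
ct,cs=calibration('top'),calibration('side')
def blob(im,lo,hi,box):
    x0,y0,x1,y1=box; h=cv2.cvtColor(im,cv2.COLOR_BGR2HSV)
    m=np.zeros(h.shape[:2],np.uint8); m[y0:y1,x0:x1]=cv2.inRange(h,np.array(lo),np.array(hi))[y0:y1,x0:x1]
    n,l,st,ce=cv2.connectedComponentsWithStats(m); 
    if n<2: return None,None
    i=1+np.argmax(st[1:,4]); cn=max(cv2.findContours((l==i).astype(np.uint8),0,1)[0],key=cv2.contourArea)
    return ce[i],cn
def rect(cn,z,nm):
    if cn is None: print(nm,None);return
    b=cv2.boxPoints(cv2.minAreaRect(cn)); X=cast(ct,b,z); d=[np.linalg.norm(X[i]-X[(i+1)%4]) for i in range(4)]
    e=X[1]-X[0]; print(nm,'ctr',X.mean(0).round(4),'sides',np.round(d[:2],4),'yaw0',np.degrees(np.arctan2(e[1],e[0])).round(2),np.degrees(np.arctan2(*(X[2]-X[1])[1::-1])).round(2)); print(X.round(4).tolist())
_,c=blob(t,(0,0,25),(180,75,95),(145,175,200,220)); rect(c,.005,'strip')
_,c=blob(t,(0,0,25),(180,75,255),(145,175,200,220)); rect(c,.005,'strip+line')
_,c=blob(t,(20,0,150),(110,38,255),(215,115,300,220)); rect(c,.045,'batt')
_,c=blob(t,(20,41,140),(35,120,255),(215,175,300,220)); rect(c,.02,'bed near')
g,_=blob(t,(17,130,90),(32,255,255),(345,183,362,202)); print('pintop',g,cast(ct,g,.078))
h_,_=blob(s,(17,130,120),(32,255,255),(317,257,333,270)); print('pintop side',h_,cast(cs,h_,.078))
c,_=blob(t,(0,0,20),(40,255,150),(250,142,268,160)); print('hole',c, cast(ct,c,.045) if c is not None else'')
c,_=blob(s,(0,0,20),(40,255,190),(308,182,328,197)); print('hole side',c, cast(cs,c,.045) if c is not None else'')
E
```

```text
strip ctr [0.5146 0.3543 0.005 ] sides [0.1103 0.138 ] yaw0 -5.67 -96.76
[[0.4679, 0.428, 0.005], [0.5776, 0.4171, 0.005], [0.5614, 0.2801, 0.005], [0.4516, 0.2918, 0.005]]
strip+line ctr [0.5186 0.3538 0.005 ] sides [0.1179 0.1389] yaw0 -5.13 -96.21
[[0.4674, 0.428, 0.005], [0.5848, 0.4174, 0.005], [0.5698, 0.2793, 0.005], [0.4523, 0.2907, 0.005]]
batt ctr [0.6957 0.019  0.045 ] sides [0.1711 0.223 ] yaw0 -7.22 -97.36
[[0.6252, 0.1398, 0.045], [0.7949, 0.1184, 0.045], [0.7663, -0.1028, 0.045], [0.5965, -0.0793, 0.045]]
bed near ctr [0.5138 0.0424 0.02  ] sides [0.1032 0.241 ] yaw0 -7.1 -97.39
[[0.4782, 0.1679, 0.02], [0.5805, 0.1552, 0.02], [0.5495, -0.0838, 0.02], [0.4471, -0.0697, 0.02]]
pintop [354. 192.] [[ 0.53538983 -0.33848197  0.078     ]]
pintop side [325.69230769 261.92307692] [[ 0.53258576 -0.34223167  0.078     ]]
hole [258.41176471 150.64705882] [[0.69482873 0.01858489 0.045     ]]
hole side [317.52 190.04] [[0.69421804 0.01683586 0.045     ]]
```

```bash
cat >> h.py <<'E'
def goal(x,y,z,deg):
    o=get_obs(); R0=Ro.from_rotvec(o['tool_rot']); a=np.radians(deg); c,s=np.cos(a),np.sin(a)
    R=Ro.from_matrix(np.array([[-s,c,0],[c,s,0],[0,0,-1]]))   # columns x=(-s,c,0), y=(c,s,0)
    R=Ro.from_matrix(np.array([[s,c,0],[-c,s,0],[0,0,-1]])) if np.linalg.det(np.array([[-s,c,0],[c,s,0],[0,0,-1]]))<0 else R
    print('t%.2f'%o['t'],'shift cm',(R0.inv().apply(np.array([x,y,z])-o['tool_pos'])*100).round(2),'turn',(R0.inv()*R).as_rotvec().round(3),'q',o['q'].round(2),'F',o['contact_force'].round(1),'op',round(o['opening'],4))
E
python3 -c "
from h import *
goal(.534,-.34,.19,-7.3)"
```

```text
t0.10 shift cm [-60.67 -80.55   4.95] turn [-2.000e-03  1.000e-03  1.421e+00] q [ 1.18  0.05  1.61  0.    1.48 -0.12] F [ 0.3 -0.1 -0.5] op 0.0855
```

```bash
python3 -m jog '[[-60.7,-80.5,2,0,0,1.42,0],[-60.7,-80.5,2,0,0,1.42,0],[-60.7,-80.5,2,0,0,1.42,0],[-60.7,-80.5,2,0,0,1.42,0],[-60.7,-80.5,2,0,0,1.42,0],[-60.7,-80.5,2,0,0,1.42,0],[-60.7,-80.5,2,0,0,1.42,0],[-60.7,-80.5,2,0,0,1.42,0]]' 40
python3 -c "
from h import *
goal(.534,-.34,.19,-7.3)"
```

```text
t: 0.77
tool_pos: [0.2908, 0.2885, 0.2322]
tool_rot: [1.878, 2.517, -0.002]
contact_force: [1.0, -0.4, 0.2]
opening: 0.0854
t0.77 shift cm [-67.16   5.42   4.32] turn [-0.     0.002  0.416] q [ 0.6  -0.5   2.09 -0.    1.55  0.31] F [ 1.  -0.4  0.2] op 0.0854
```

```bash
python3 -m jog '[[-67.2,5.4,4.3,0,0,0.416,0],[-67.2,5.4,4.3,0,0,0.416,0],[-67.2,5.4,4.3,0,0,0.416,0],[-67.2,5.4,4.3,0,0,0.416,0],[-67.2,5.4,4.3,0,0,0.416,0],[-67.2,5.4,4.3,0,0,0.416,0],[-67.2,5.4,4.3,0,0,0.416,0],[-67.2,5.4,4.3,0,0,0.416,0]]'
python3 -c "
from h import *
goal(.534,-.34,.19,-7.3)"
```

```text
t: 1.43
tool_pos: [0.4105, -0.0222, 0.2115]
tool_rot: [2.358, 2.074, -0.001]
contact_force: [0.8, 1.0, 0.9]
opening: 0.0853
t1.43 shift cm [-29.94  16.3    2.2 ] turn [ 0.     0.002 -0.   ] q [-0.23 -0.48  2.12 -0.    1.51 -0.11] F [0.8 1.  0.9] op 0.0853
```

```bash
python3 -m jog '[[-29.9,16.3,2.2,0,0,0,90],[-29.9,16.3,2.2,0,0,0,90],[-29.9,16.3,2.2,0,0,0,90],[-29.9,16.3,2.2,0,0,0,90],[-29.9,16.3,2.2,0,0,0,90],[-29.9,16.3,2.2,0,0,0,90],[-29.9,16.3,2.2,0,0,0,90],[-29.9,16.3,2.2,0,0,0,90]]'
python3 - <<'E'
from h import *
goal(.534,-.34,.19,-7.3)
c,im=snap('wrist','w1')
print(c, get_obs()['tool_pos'])
for n,p in dict(pin=[.534,-.34,.078],tip=[.534,-.34,.182]).items(): print(n,proj(c,p))
E
```

```text
t: 2.1
tool_pos: [0.5306, -0.3323, 0.1896]
tool_rot: [2.359, 2.074, -0.002]
contact_force: [0.1, 0.5, -0.0]
opening: 0.0555
t2.10 shift cm [-0.72  0.44 -0.04] turn [-0.001  0.001 -0.001] q [-0.68  0.09  1.66 -0.    1.39 -0.55] F [ 0.1  0.5 -0. ] op 0.0555
{'vfov': 62.33605615264038, 'cx': 258.42121992168774, 'cy': 187.6838371019536, 'dist_coeffs': array([-0.06303275,  0.        ,  0.        ,  0.        ,  0.        ]), 'R': array([[ 9.91856964e-01, -1.27353482e-01, -9.23871565e-04],
       [-1.20933435e-01, -9.44081388e-01,  3.06733494e-01],
       [-3.99357886e-02, -3.04124025e-01, -9.51794994e-01]]), 't': array([-0.56830621, -0.27441176,  0.25201214])} [ 0.53170718 -0.33854558  0.18746413]
pin [[264.00792007 194.91855301]]
tip [[267.22535781 262.05625624]]
```

View pics/w1.png

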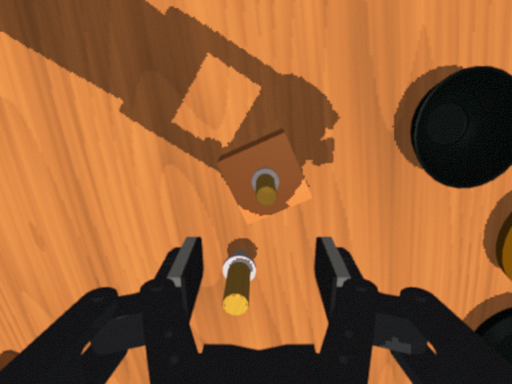

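```bash
python3 - <<'E'
from h import *
c=calibration('wrist'); im=cv2.imread('pics/w1.png');h=cv2.cvtColor(im,cv2.COLOR_BGR2HSV)
m=cv2.inRange(h[150:225,240:300],(15,150,60),(32,255,255));n,l,st,ce=cv2.connectedComponentsWithStats(m);print([(st[i],ce[i]+[240,150]) for i in range(1,n) if st[i,4]>20])
print(cast(c,[[266,197],[236,303]],.078),cast(c,[[236,303]],.1))
goal(.534,-.34,.05,-7.3)
E
```

```text
[(array([ 16,  25,  21,  31, 524], dtype=int32), array([265.55152672, 190.65076336]))]
[[ 0.53651805 -0.34790795  0.078     ]
 [ 0.49626776 -0.44751176  0.078     ]] [[ 0.50040872 -0.43059485  0.1       ]]
t2.15 shift cm [-0.05  0.25 13.75] turn [-0.     0.004 -0.005] q [-0.68  0.1   1.65 -0.    1.39 -0.55] F [-2.2 -2.9 -0.3] op 0.0552
```

```bash
python3 -m jog '[[-0.15,0.37,3,0,0.004,0,90],[-0.15,0.37,6,0,0.004,0,90],[-0.15,0.37,9,0,0.004,0,90],[-0.15,0.37,11,0,0.004,0,90],[-0.15,0.37,12.5,0,0.004,0,90],[-0.15,0.37,13.75,0,0.004,0,90],[-0.15,0.37,13.75,0,0.004,0,90],[-0.15,0.37,13.75,0,0.004,0,90]]'
python3 -c "
from h import *
goal(.535,-.341,.05,-7.3)"
```

```text
t: 2.82
tool_pos: [0.5351, -0.3411, 0.05]
tool_rot: [-2.363, -2.07, 0.001]
contact_force: [-0.6, -0.1, -0.2]
opening: 0.0553
t2.82 shift cm [ 0.   -0.01  0.  ] turn [-0.001  0.    -0.004] q [-0.68  0.26  1.72 -0.    1.16 -0.55] F [-0.6 -0.1 -0.2] op 0.0553
```

```bash
python3 -m jog '[[0,0,0,0,0,0,255],[0,0,0,0,0,0,255],[0,0,0,0,0,0,255],[0,0,0,0,0,0,255],[0,0,0,0,0,0,255],[0,0,0,0,0,0,255],[0,0,0,0,0,0,255],[0,0,0,0,0,0,255]]' 45
python3 -m jog '[[0,0,-1,0,0,0,255],[0,0,-2,0,0,0,255],[0,0,-4,0,0,0,255],[0,0,-6,0,0,0,255],[0,0,-8,0,0,0,255],[0,0,-8,0,0,0,255],[0,0,-8,0,0,0,255]]'
python3 - <<'E'
from h import *
goal(.6945,.018,.13,-7.3)
c,im=snap('side','s2'); cv2.imwrite('pics/s2c.png',cv2.resize(im[200:330,270:400],None,fx=4,fy=4,interpolation=2))
E
```

```text
t: 3.48
tool_pos: [0.5361, -0.3418, 0.052]
tool_rot: [2.361, 2.069, -0.0]
contact_force: [-0.6, 0.8, 6.2]
opening: 0.0167
t: 4.07
tool_pos: [0.5368, -0.3423, 0.1339]
tool_rot: [2.358, 2.066, 0.001]
contact_force: [0.8, 0.4, -1.9]
opening: 0.0165
t4.07 shift cm [37.79 10.9   0.3 ] turn [ 0.005  0.004 -0.004] q [-0.68  0.16  1.68 -0.    1.3  -0.55] F [ 0.8  0.4 -1.9] op 0.0165
```

View pics/s2c.png

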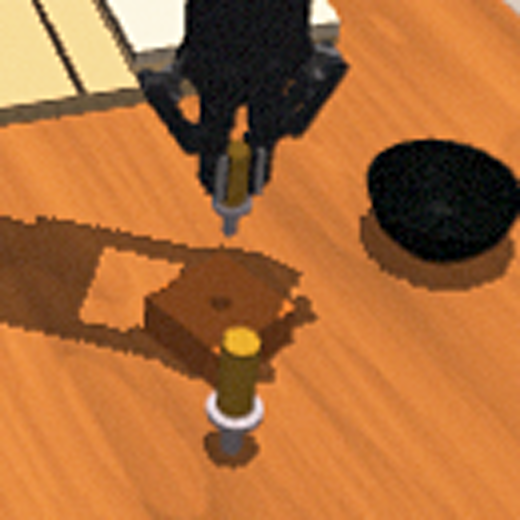

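The pin has left the stand and hangs straight in the jaws; the stand's hole is now empty at about (220,300) in the crop. I'll carry it to the batt.

```bash
python3 -m jog '[[37.8,10.9,0.3,0,0,0,255],[37.8,10.9,0.3,0,0,0,255],[37.8,10.9,0.3,0,0,0,255],[37.8,10.9,0.3,0,0,0,255],[37.8,10.9,0.3,0,0,0,255],[37.8,10.9,0.3,0,0,0,255],[37.8,10.9,0.3,0,0,0,255],[37.8,10.9,0.3,0,0,0,255]]'
python3 -c "
from h import *
goal(.6945,.018,.105,-7.3)"
```

```text
t: 4.78
tool_pos: [0.6686, -0.034, 0.1263]
tool_rot: [-2.363, -2.07, 0.004]
contact_force: [0.9, -0.5, -1.1]
opening: 0.0167
t4.78 shift cm [5.5  1.89 2.12] turn [-0.002  0.002 -0.004] q [-0.16  0.24  1.59 -0.    1.3  -0.03] F [ 0.9 -0.5 -1.1] op 0.0167
```

```bash
python3 -m jog '[[5.5,1.89,1,0,0,0,255],[5.5,1.89,2.1,0,0,0,255],[5.5,1.89,2.1,0,0,0,255],[5.5,1.89,2.1,0,0,0,255],[5.5,1.89,2.1,0,0,0,255],[5.5,1.89,2.1,0,0,0,255]]'
python3 - <<'E'
from h import *
goal(.6945,.018,.105,-7.3)
cs,a=snap('side','s3'); cw,b=snap('wrist','w3'); p=np.array(get_obs()['tool_pos']); print(p)
for c,n in((cs,'side'),(cw,'wrist')):
    print(n,'hole',proj(c,[.6945,.018,.045])[0].round(1),'tip',proj(c,p-[0,0,.044])[0].round(1),'collar',proj(c,p-[0,0,.02])[0].round(1))
A=cv2.resize(a[130:220,265:365],(560,504),interpolation=2)
B=b[100:350,180:330]; B=cv2.resize(B,(302,504))
cv2.imwrite('pics/c3.png',np.hstack([A[:,30:520],B]))
E
```

```text
t: 5.28
tool_pos: [0.6942, 0.0168, 0.1049]
tool_rot: [-2.364, -2.069, 0.005]
contact_force: [-0.2, -0.3, -1.3]
opening: 0.0165
t5.28 shift cm [ 0.13  0.01 -0.01] turn [-0.002  0.002 -0.006] q [-0.08  0.32  1.54 -0.    1.28  0.05] F [-0.2 -0.3 -1.3] op 0.0165
[0.6946047  0.01658386 0.10578045]
side hole [317.4 189.8] tip [318.  185.8] collar [318.4 179.5]
wrist hole [258.5 208. ] tip [258.9 220.3] collar [258.9 238.4]
```

View pics/c3.png

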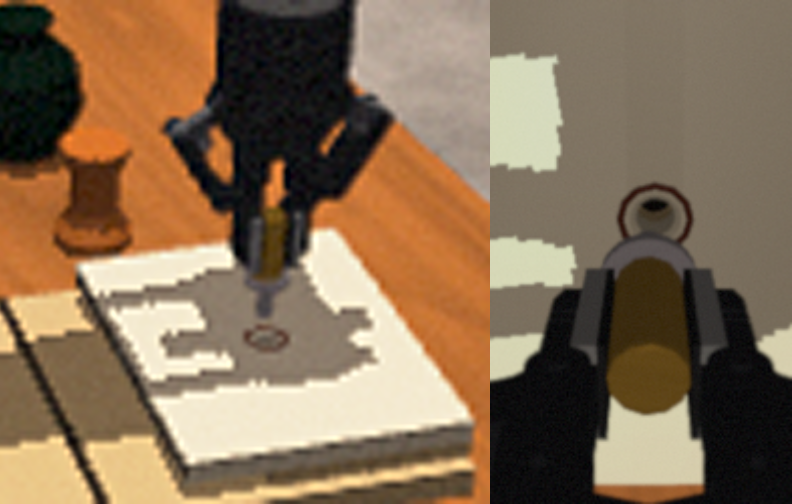

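The wrist view has the ring at (262,208) and the collar column at about 258.5. Both views agree that the hole lies about 1.8 mm in +x from the pin. I'll correct for that and descend with force checks.

```bash
python3 -c "
from h import *
goal(.6963,.0178,.084,-7.3)"
python3 -m jog '[[0.12,0.18,0,0,0,0,255],[0.12,0.18,0.6,0,0,0,255],[0.12,0.18,1.2,0,0,0,255],[0.12,0.18,1.6,0,0,0,255],[0.12,0.18,2.0,0,0,0,255],[0.12,0.18,2.1,0,0,0,255]]'
python3 -c "
from h import *
goal(.6963,.0178,.066,-7.3)"
```

```text
t5.38 shift cm [0.15 0.15 2.18] turn [-0.001  0.002 -0.006] q [-0.08  0.32  1.54 -0.    1.28  0.05] F [-0.2 -0.9 -1. ] op 0.0167
t: 5.88
tool_pos: [0.6956, 0.0176, 0.0831]
tool_rot: [-2.364, -2.067, 0.006]
contact_force: [-0.8, -0.1, -0.6]
opening: 0.0172
t5.88 shift cm [0.04 0.07 1.71] turn [-0.003  0.002 -0.006] q [-0.08  0.35  1.55 -0.    1.25  0.05] F [-0.8 -0.1 -0.6] op 0.0172
```

```bash
python3 -m jog '[[0,0.0,0.4,0,0,0,255],[0,0,0.8,0,0,0,255],[0,0,1.2,0,0,0,255],[0,0,1.5,0,0,0,255],[0,0,1.65,0,0,0,255],[0,0,1.75,0,0,0,255]]'
python3 -c "
from h import *
goal(.6963,.0178,.065,-7.3)"
```

```text
t: 6.38
tool_pos: [0.6955, 0.0175, 0.0652]
tool_rot: [-2.364, -2.067, 0.006]
contact_force: [-0.1, 0.9, -0.6]
opening: 0.0168
t6.38 shift cm [0.04 0.08 0.02] turn [-0.004  0.002 -0.006] q [-0.08  0.37  1.55 -0.    1.22  0.05] F [-0.1  0.9 -0.6] op 0.0168
```

```bash
python3 -m jog '[[0,0,0.05,0,0,0,255],[0,0,0.1,0,0,0,255],[0,0,0.15,0,0,0,255],[0,0,0.15,0,0,0,255]]'
```

```text
t: 6.72
tool_pos: [0.6957, 0.0175, 0.065]
tool_rot: [-2.364, -2.068, 0.006]
contact_force: [-3.1, -0.1, 5.4]
opening: 0.0165
```

The collar is seated: 5 N at z = 0.065, as predicted. I'll release, lift straight up and look.

```bash
python3 -m jog '[[0,0,0,0,0,0,90],[0,0,0,0,0,0,90],[0,0,0,0,0,0,90],[0,0,-0.1,0,0,0,90],[0,0,-0.3,0,0,0,90],[0,0,-1,0,0,0,90],[0,0,-3,0,0,0,90],[0,0,-6,0,0,0,90]]' 
python3 -m jog '[[0,0,-3,0,0,0,90],[0,0,-6,0,0,0,90],[-0,0,-8,0,0,0,90],[0,0,-8,0,0,0,90]]'
python3 - <<'E'
from h import *
cs,a=snap('side','s4'); ct,b=snap('top','t4')
cv2.imwrite('pics/c4.png',np.hstack([cv2.resize(a[140:230,240:360],(400,300),interpolation=2),cv2.resize(b[110:220,150:300],(400,293),interpolation=2)[:300] if 0 else cv2.resize(b[110:220,150:300],(400,300),interpolation=2)]))
E
```

```text
t: 7.38
tool_pos: [0.6935, 0.0178, 0.122]
tool_rot: [-2.36, -2.064, 0.014]
contact_force: [0.3, -0.8, -0.3]
opening: 0.0553
t: 7.72
tool_pos: [0.6976, 0.0177, 0.2102]
tool_rot: [2.363, 2.067, -0.001]
contact_force: [1.2, -0.4, 1.0]
opening: 0.0555
```

View pics/c4.png

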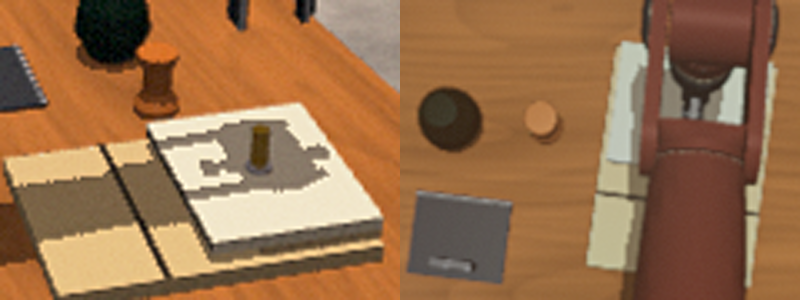

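The pin stands upright in the hole with its collar on the batt (crop pixel (258,165)), and the batt is unmoved. Now the strip.

```bash
python3 -c "
from h import *
goal(.4788,.3576,.15,-5.5)"
```

```text
t7.82 shift cm [ 30.81 -25.92   5.5 ] turn [-0.007  0.002 -0.038] q [-0.08  0.24  1.46 -0.    1.44  0.05] F [0.7 1.2 0.2] op 0.0551
```

```bash
python3 -m jog '[[30.8,-25.9,2,0,0,-0.038,90],[30.8,-25.9,2,0,0,-0.038,90],[30.8,-25.9,2,0,0,-0.038,90],[30.8,-25.9,2,0,0,-0.038,90],[30.8,-25.9,2,0,0,-0.038,90],[30.8,-25.9,4,0,0,-0.038,90],[30.8,-25.9,5,0,0,-0.038,90],[30.8,-25.9,5.5,0,0,-0.038,90]]'
python3 -c "
from h import *
goal(.4788,.3576,.15,-5.5)"
```

```text
t: 8.48
tool_pos: [0.5153, 0.2982, 0.1665]
tool_rot: [-2.322, -2.11, 0.013]
contact_force: [0.6, 1.7, 0.0]
opening: 0.0552
t8.48 shift cm [ 5.57 -4.18  1.67] turn [-0.009  0.003  0.   ] q [0.4  0.04 1.75 0.   1.36 0.49] F [0.6 1.7 0. ] op 0.0552
```

```bash
python3 -m jog '[[5.6,-4.2,1.7,-0.006,0.003,0,90],[5.6,-4.2,1.7,-0.006,0.003,0,90],[5.6,-4.2,1.7,-0.006,0.003,0,90],[5.6,-4.2,1.7,-0.006,0.003,0,90],[5.6,-4.2,1.7,-0.006,0.003,0,90],[5.6,-4.2,1.7,-0.006,0.003,0,90]]'
python3 - <<'E'
from h import *
goal(.4788,.3576,.02,-5.5)
c,im=snap('wrist','w5'); y=np.radians(-5.5);e=np.array([np.cos(y),np.sin(y),0]);n=np.array([-e[1],e[0],0]);f=np.array([.4788,.3576,0])
P=[f+np.array([0,0,.045])+a*.006*e+b*.03*n for a,b in((1,1),(1,-1),(-1,-1),(-1,1))]+[f+np.array([0,0,.005])+.1*e+b*.07*n for b in(1,-1)]
print(proj(c,P).round(1)); np.save('cw5.npy',c,allow_pickle=True)
cv2.imwrite('pics/w5.png',im)
E
```

```text
t: 8.98
tool_pos: [0.4793, 0.3569, 0.1494]
tool_rot: [-2.325, -2.11, 0.004]
contact_force: [0.3, -0.6, -0.0]
opening: 0.0552
t8.98 shift cm [ 7.000e-02 -1.000e-02  1.294e+01] turn [-0.003  0.001 -0.001] q [0.52 0.06 1.76 0.   1.33 0.61] F [ 0.3 -0.6 -0. ] op 0.0552
[[266.2 151.1]
 [265.7 223.4]
 [251.  223.4]
 [250.4 151.1]
 [375.7  96.1]
 [360.1 243.7]]
```

View pics/w5.png

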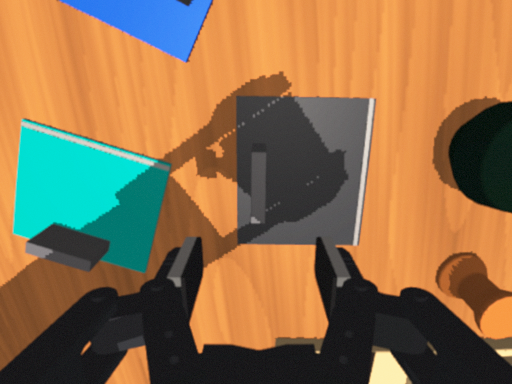

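The fin top (252–266, 151–223) and the front line (375,98)–(358,245) match the predictions to within 2 px. Descending to grasp.

```bash
python3 -m jog '[[0,0,3,0,0,0,90],[0,0,6,0,0,0,90],[0,0,9,0,0,0,90],[0,0,11,0,0,0.005,90],[0,0,12.3,0,0,0.005,90],[0,0,12.9,0,0,0.005,90],[0,0,12.9,0,0,0.005,90],[0,0,12.9,0,0,0.005,90]]'
python3 -m jog '[[0,0,0,0,0,0,255],[0,0,0,0,0,0,255],[0,0,0,0,0,0,255],[0,0,0,0,0,0,255],[0,0,0,0,0,0,255],[0,0,0,0,0,0,255],[0,0,0,0,0,0,255],[0,0,0,0,0,0,255]]' 90
```

```text
t: 9.7
tool_pos: [0.4803, 0.3571, 0.0219]
tool_rot: [-2.332, -2.103, 0.0]
contact_force: [-0.1, 0.2, 0.3]
opening: 0.0553
t: 10.37
tool_pos: [0.4811, 0.3577, 0.0234]
tool_rot: [-2.332, -2.103, -0.003]
contact_force: [-1.8, -0.2, 6.5]
opening: 0.0106
```

```bash
python3 -m jog '[[0,0,-1,0,0,0,255],[0,0,-3,0,0,0,255],[0,0,-5,0,0,0,255],[0,0,-7,0,0,0,255],[0,0,-8,0,0,0,255],[0,0,-8,0,0,0,255]]'
python3 -c "
from h import *
goal(.488,.0443,.103,-7.3)"
```

```text
t: 10.87
tool_pos: [0.4826, 0.3584, 0.1067]
tool_rot: [-2.333, -2.104, -0.011]
contact_force: [0.9, 0.3, -1.7]
opening: 0.0107
t10.87 shift cm [-31.19   3.76   0.22] turn [ 0.005 -0.005  0.025] q [0.51 0.11 1.78 0.   1.24 0.62] F [ 0.9  0.3 -1.7] op 0.0107
```

```bash
python3 -m jog '[[-2,0.3,0,0,0,0,255],[-5,0.8,0,0,0,0.01,255],[-8.5,1.2,0,0,0,0.015,255],[-12,1.6,0,0,0,0.02,255],[-15.5,2,0,0,0,0.025,255],[-19,2.4,0,0,0,0.025,255],[-22,2.7,0,0,0,0.025,255],[-25,3.0,0,0,0,0.025,255]]'
python3 -m jog '[[-2,0.4,0,0,0,0,255],[-4,0.6,0,0,0,0,255],[-6,0.7,0,0,0,0,255],[-6.2,0.75,0,0,0,0,255],[-6.2,0.75,0,0,0,0,255]]'
python3 -c "
from h import *
goal(.488,.0443,.05,-7.3)"
```

```text
t: 11.53
tool_pos: [0.4853, 0.105, 0.1037]
tool_rot: [-2.358, -2.074, -0.008]
contact_force: [0.4, -0.4, -1.3]
opening: 0.0108
t: 11.95
tool_pos: [0.4838, 0.0418, 0.1021]
tool_rot: [-2.359, -2.07, -0.005]
contact_force: [0.4, -0.7, -2.5]
opening: 0.0101
t11.95 shift cm [0.27 0.38 5.21] turn [-0.    -0.005 -0.003] q [-0.07 -0.16  2.06  0.01  1.25  0.06] F [ 0.4 -0.7 -2.5] op 0.0101
```

```bash
python3 -m jog '[[0.27,0.38,1.5,0,-0.003,0,255],[0.27,0.38,3,0,-0.003,0,255],[0.27,0.38,4.3,0,-0.003,0,255],[0.27,0.38,5.2,0,-0.003,0,255],[0.27,0.38,5.2,0,-0.003,0,255],[0.27,0.38,5.2,0,-0.003,0,255]]'
python3 - <<'E'
from h import *
goal(.5621,.0349,.0434,-7.3)
cs,a=snap('side','s6'); cw,b=snap('wrist','w6'); o=get_obs();p=np.array(o['tool_pos'])
y=np.radians(-7.3);e=np.array([np.cos(y),np.sin(y),0]);n=np.array([-e[1],e[0],0])
u=p[2]-.0234
P=[[p[0],p[1],u+.005]+.1*e+b_*.07*n for b_ in(1,-1)]
h=np.array([.696,.0177,0]); Q=[h+[0,0,.045]-.085*e+b_*.11*n for b_ in(1,-1)]
print(p,'under',u); 
for nm,c in(('side',cs),('wrist',cw)): print(nm,'stripedge',proj(c,P).round(1).tolist(),'batt',proj(c,Q).round(1).tolist())
cv2.imwrite('pics/c6.png',np.hstack([cv2.resize(a[130:250,220:380],(416,312),interpolation=2),cv2.resize(b,(384,288))[:312] if 0 else cv2.copyMakeBorder(cv2.resize(b,(384,288)),0,24,0,0,0)]))
E
```

```text
t: 12.45
tool_pos: [0.4873, 0.0449, 0.0493]
tool_rot: [-2.358, -2.071, 0.0]
contact_force: [-0.4, 1.2, -2.6]
opening: 0.0108
t12.45 shift cm [-0.03  7.55  0.58] turn [-0.002 -0.002 -0.002] q [-0.06 -0.07  2.07  0.    1.14  0.07] F [-0.4  1.2 -2.6] op 0.0108
[0.48863076 0.04460328 0.05087179] under 0.027471788898500504
side stripedge [[280.2, 186.3], [292.4, 209.4]] batt [[283.8, 176.4], [303.9, 212.2]]
wrist stripedge [[468.0, 106.6], [421.4, 340.6]] batt [[551.9, 16.0], [454.6, 402.5]]
```

View pics/c6.png

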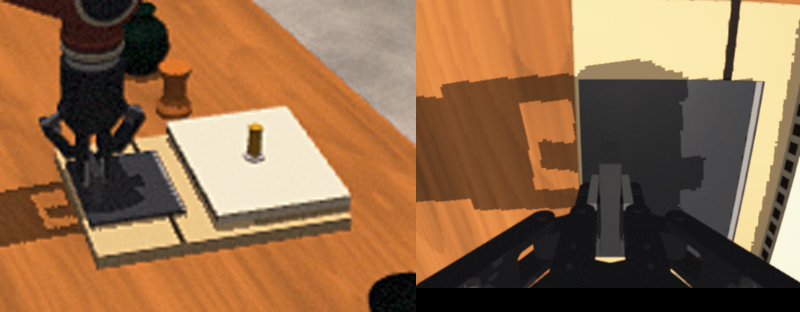

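```bash
cat > m.py <<'E'
from h import *
def ang(c,pts,z):
    X=cast(c,pts,z); v=cv2.fitLine(X[:,:2].astype(np.float32),cv2.DIST_HUBER,0,1e-4,1e-4).ravel()
    d=v[:2]*np.sign(v[1]); r=(X[:,:2]-v[2:])@np.array([-d[1],d[0]])
    return np.degrees(np.arctan2(d[1],d[0]))-90, v[2:], np.abs(r).max()
E
python3 - <<'E'
from m import *
b=cv2.imread('pics/w6.png'); g=cv2.cvtColor(b,cv2.COLOR_BGR2GRAY).astype(int); c=calibration('wrist'); o=get_obs();u=o['tool_pos'][2]-.0234
print(o['tool_pos'],u)
for r in(60,150,250,300): print(r,g[r,405:512:3].tolist())
# strip line: first pixel >120 walking right from the dark plate
L=[];J=[]
for r in range(125,300,5):
    x0=int(463-(r-109)*40/211)-16; row=g[r,x0:x0+30]; k=np.argmax(np.diff(row)); L.append((x0+k+.5,r))
for r in range(8,98,5):
    row=g[r,395:440]; J.append((395+np.average(np.arange(45),weights=np.clip(row.max()-row-60,0,None)),r))
print('strip yaw',ang(c,L,u+.005)); print('joint yaw',ang(c,J,.02))
E
```

```text
[0.48863076 0.04460328 0.05087179] 0.027471788898500504
60 [232, 231, 231, 121, 43, 41, 44, 101, 232, 230, 231, 230, 231, 231, 231, 231, 230, 231, 230, 231, 231, 230, 230, 230, 230, 230, 230, 230, 230, 229, 230, 230, 228, 223, 127, 130]
150 [76, 75, 77, 76, 74, 75, 72, 75, 73, 73, 73, 72, 73, 71, 153, 184, 179, 72, 229, 231, 230, 230, 230, 230, 230, 230, 230, 231, 136, 128, 129, 129, 131, 97, 70, 15]
250 [71, 71, 68, 71, 68, 70, 68, 69, 159, 182, 160, 127, 230, 228, 228, 228, 229, 229, 229, 228, 224, 126, 130, 128, 128, 117, 95, 94, 58, 14, 59, 87, 240, 245, 246, 246]
300 [71, 68, 69, 70, 74, 177, 180, 81, 222, 226, 226, 225, 227, 226, 226, 226, 227, 135, 126, 125, 127, 97, 52, 18, 23, 81, 89, 164, 246, 246, 245, 245, 246, 246, 245, 246]
strip yaw (np.float32(-7.574394), array([0.58989453, 0.05283789], dtype=float32), np.float64(0.005685409415341998))
joint yaw (np.float32(-7.1477814), array([0.5805227 , 0.13063385], dtype=float32), np.float64(0.0002688390931204024))
```

```bash
python3 -m jog '[[0.1,0,0.3,0,0,0,255],[0.1,0,0.5,0,0,0,255],[0.1,0,0.65,0,0,0,255],[0.1,0,0.75,0,0,0,255],[0.1,0,0.8,0,0,0,255],[0.1,0,0.8,0,0,0,255]]'
python3 -c "
from h import *
goal(.5621,.0355,.0434,-7.3)"
```

```text
t: 13.05
tool_pos: [0.4889, 0.0456, 0.0434]
tool_rot: [-2.36, -2.072, -0.003]
contact_force: [-2.8, 0.0, 2.1]
opening: 0.0105
t13.05 shift cm [-0.05  7.39  0.01] turn [ 0.001 -0.002 -0.002] q [-0.06 -0.06  2.07  0.    1.13  0.07] F [-2.8  0.   2.1] op 0.0105
```

```bash
python3 -m jog '[[0,0.5,0.02,0,0,0,255],[0,1.2,0.02,0,0,0,255],[0,2,0.02,0,0,0,255],[0,2.8,0.02,0,0,0,255],[0,3.6,0.02,0,0,0,255],[0,4.3,0.02,0,0,0,255],[0,5,0.02,0,0,0,255],[0,5,0.02,0,0,0,255]]'
python3 -c "
from h import *
goal(.5621,.0355,.0434,-7.3)"
```

```text
t: 13.72
tool_pos: [0.5406, 0.0387, 0.0435]
tool_rot: [2.36, 2.071, 0.006]
contact_force: [4.2, -1.5, 4.8]
opening: 0.0104
t13.72 shift cm [-0.04  2.17  0.02] turn [ 0.004 -0.002 -0.003] q [-0.07  0.06  1.95  0.    1.12  0.06] F [ 4.2 -1.5  4.8] op 0.0104
```

```bash
python3 -m jog '[[0,0.5,0,0,0,0,255],[0,1,0,0,0,0,255],[0,1.4,0,0,0,0,255],[0,1.7,0,0,0,0,255],[0,1.7,0,0,0,0,255]]'
python3 -m jog '[[0,0.1,0,0,0,0,255],[0,0.2,0,0,0,0,255],[0,0.3,0,0,0,0,255],[0,0.3,0,0,0,0,255]]'
python3 -c "
from h import *
goal(.5621,.0355,.0434,-7.3)"
```

```text
t: 14.13
tool_pos: [0.5582, 0.0364, 0.0435]
tool_rot: [2.359, 2.071, 0.008]
contact_force: [1.6, 0.4, 0.7]
opening: 0.0105
t: 14.47
tool_pos: [0.5612, 0.036, 0.0435]
tool_rot: [2.359, 2.071, 0.008]
contact_force: [-1.3, 0.6, 2.9]
opening: 0.0103
t14.47 shift cm [-0.04  0.1   0.01] turn [ 0.005 -0.002 -0.003] q [-0.07  0.11  1.91  0.    1.12  0.06] F [-1.3  0.6  2.9] op 0.0103
```

```bash
python3 -m jog '[[0,0.1,0,0,0,0,255],[0,0.2,0,0,0,0,255],[0,0.25,0,0,0,0,255],[0,0.25,0,0,0,0,255]]'
python3 -m jog '[[0,0.1,0,0,0,0,255],[0,0.2,0,0,0,0,255],[0,0.25,0,0,0,0,255],[0,0.25,0,0,0,0,255]]'
```

```text
t: 14.8
tool_pos: [0.5628, 0.0358, 0.0434]
tool_rot: [2.361, 2.072, 0.005]
contact_force: [-7.5, 0.9, 6.1]
opening: 0.0109
t: 15.13
tool_pos: [0.5629, 0.0357, 0.0434]
tool_rot: [-2.357, -2.07, 0.003]
contact_force: [-15.0, 0.6, 12.9]
opening: 0.0105
```

The strip has stopped against something at x = 0.563, where I expected the ledge (0.562). I'll check batt and strip in the images.

```bash
python3 - <<'E'
from m import *
goal(.5621,.0355,.0434,-7.3)
cs,a=snap('side','s7'); cw,b=snap('wrist','w7'); np.save('cw7.npy',cw,allow_pickle=True)
cv2.imwrite('pics/c7.png',np.hstack([cv2.resize(a[140:240,230:370],(420,300),interpolation=2),cv2.resize(b[0:288],(380,214)) if 0 else cv2.resize(b,(380,285))[:].copy() if 0 else cv2.copyMakeBorder(cv2.resize(b,(380,285)),0,15,0,0,0)]))
E
```

```text
t15.13 shift cm [-0.03 -0.07  0.  ] turn [-0.005 -0.001 -0.002] q [-0.07  0.12  1.9   0.    1.13  0.06] F [-15.    0.6  12.9] op 0.0105
```

View pics/c7.png

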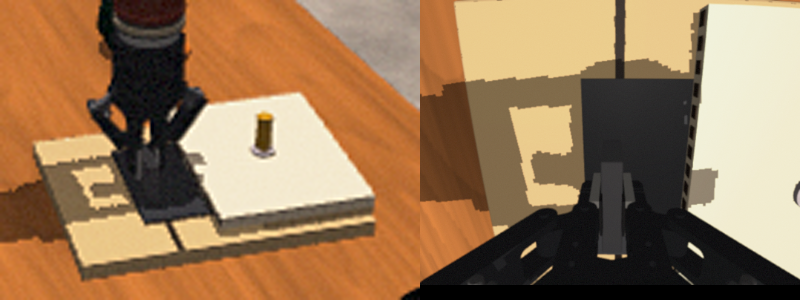

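```bash
python3 - <<'E'
from m import *
b=cv2.imread('pics/w7.png'); g=cv2.cvtColor(b,cv2.COLOR_BGR2GRAY).astype(int); c=np.load('cw7.npy',allow_pickle=True).item()
def vert(rows,x0,x1,f): return [(x0+f(g[r,x0:x1]),r) for r in rows]
drop=lambda w:np.argmin(np.diff(w))+.5; rise=lambda w:np.argmax(np.diff(w))+.5
R=vert(range(115,215,5),205,235,drop); J=vert(range(5,75,5),245,290,lambda w:np.average(np.arange(len(w)),weights=np.clip(w.max()-w-80,0,None)))
B=[(350+np.where(g[r,350:400]<140)[0].max()+.5,r) for r in range(15,200,5)]
S=[(x,85+np.argmin(np.diff(g[85:125,x]))+.5) for x in range(225,350,6)]
for n,p,z in(('rear',R,.025),('joint',J,.02),('batt',B,.045)): print(n,ang(c,p,z))
y=np.radians(-7.3);e=np.array([np.cos(y),np.sin(y)]);n=np.array([-e[1],e[0]]);h=np.array([.696,.0177])
for nm,p,z in(('rear',R,.025),('joint',J,.02),('batt',B,.045),('side',S,.025)):
    X=cast(c,p,z)[:,:2]-h; print(nm,'bed x',(np.median(X@e)+.075).round(4),'y',np.median(X@n).round(4))
# pin / batt from side
s=cv2.imread('pics/s7.png');s4=cv2.imread('pics/s4.png'); D=cv2.absdiff(s[150:215,300:352],s4[150:215,300:352]).max(2); print('diff px>40 in batt region',(D>40).sum())
E
```

```text
rear (np.float32(-7.491295), array([0.5482366 , 0.07886581], dtype=float32), np.float64(0.0070668751681557855))
joint (np.float32(-7.682152), array([0.5803933 , 0.13479641], dtype=float32), np.float64(0.00027456927056804085))
batt (np.float32(-7.387642), array([0.621111  , 0.10138756], dtype=float32), np.float64(0.0005749249695507057))
rear bed x -0.0793 y 0.0431
joint bed x -0.0546 y 0.1007
batt bed x -0.0099 y 0.072
side bed x -0.047 y 0.0704
diff px>40 in batt region 569
```

Tuck verified: rear edge at bed x = -79 mm (nominal -80), batt edge at -9.9, strip side edge at y = 70.4 (nominal 70), and angles within 0.3°. Now the press.

```bash
python3 -m jog '[[0,0.05,0.1,0,0,0,255],[0,0.05,0.15,0,0,0,255],[0,0.05,0.15,0,0,0,255],[0,0.05,0.15,0,0,0,255],[0,0.05,0.15,0,0,0,255],[0,0.05,0.15,0,0,0,255]]'
```

```text
t: 15.73
tool_pos: [0.5628, 0.0357, 0.0434]
tool_rot: [-2.356, -2.07, 0.005]
contact_force: [-12.9, -0.1, 14.4]
opening: 0.0102
```

```bash
python3 -m jog '[[0,0.0,0.16,0,0,0,255],[0,0.0,0.16,0,0,0,255],[0,0,0.16,0,0,0,255],[0,0,0.16,0,0,0,255],[0,0,0.16,0,0,0,255],[0,0,0.16,0,0,0,255]]'
python3 - <<'E'
from h import *
F=[]
for i in range(8): get_image('top' if i%2 else 'wrist'); F.append(get_obs()['contact_force'])
print(np.mean(F,0),np.std(F,0)); goal(.5621,.0355,.0434,-7.3)
E
```

```text
t: 16.23
tool_pos: [0.5628, 0.0357, 0.0434]
tool_rot: [-2.356, -2.07, 0.006]
contact_force: [-11.2, 0.2, 13.6]
opening: 0.0107
[-11.1126641    0.30576473  13.64674095] [0.53105782 0.29609418 0.59000526]
t16.63 shift cm [-0.03 -0.07  0.  ] turn [-0.007 -0.001 -0.001] q [-0.07  0.12  1.89  0.    1.14  0.06] F [-11.1   0.6  12.8] op 0.0109
```

```bash
python3 -m jog '[[0,0.0,0.18,0,0,0,255],[0,0.0,0.18,0,0,0,255],[0,0,0.18,0,0,0,255],[0,0,0.18,0,0,0,255],[0,0,0.18,0,0,0,255],[0,0,0.18,0,0,0,255]]'
python3 - <<'E'
from m import *
F=[]
for i in range(6): get_image('top'); F.append(get_obs()['contact_force'])
print(np.mean(F,0)); cs,a=snap('side','s8'); s7=cv2.imread('pics/s7.png')
d=cv2.absdiff(a,s7).max(2); print('side image change >40 since tuck:',(d>40).sum())
c=calibration('wrist');p=get_obs(); print(p['t'],p['tool_pos'],p['opening'])
E
```

```text
t: 17.13
tool_pos: [0.5628, 0.0357, 0.0434]
tool_rot: [-2.355, -2.07, 0.007]
contact_force: [-11.3, 0.2, 14.3]
opening: 0.0107
[-12.04567309   0.42145068  14.99317178]
side image change >40 since tuck: 100
17.4833 [0.56281523 0.03573404 0.0434342 ] 0.010725641737642348
```

```bash
python3 - <<'E'
import cv2,numpy as np
d=cv2.absdiff(cv2.imread('pics/s8.png'),cv2.imread('pics/s7.png')).max(2)>40
y,x=np.where(d); print('in batt region',d[165:220,300:352].sum(),'cols',np.percentile(x,[0,50,100]),'rows',np.percentile(y,[0,50,100]))
from station import finish_job
if d[165:220,300:352].sum()<15: print(finish_job())
E
```

```text
in batt region 0 cols [ 63. 154. 300.] rows [ 23.  109.5 224. ]
the job is handed in; nothing more can be done
None
```

The job is done and handed in at about 17.5 s of the 58 s allowed; no verdict was reported.

**Pin:** I took the smaller brass-handled pin from its clay stand and put it through the batt's hole. The collar met the batt at the predicted height with about 5 N. I then let go, and the picture showed the pin standing upright.

**Strip:** I picked the dark strip up by its fin, laid it on the bed and slid its plain edge under the overhang until it stopped at the ledge. At that point:
- Its rear edge measured -79.3 mm in bed x, against a nominal -80 mm.
- Its side edge was at 70.4 mm, against 70 mm, so it is centred to about 0.4 mm.
- Its angle was within about 0.2° of the batt and the joint line.

**Batt:** Its near edge was still at -9.9 mm, against -10 mm, so it was not pushed. After the tuck I checked for lifting only by eye in the side view. The batt region of that view did not change between the tuck and the final press.

**Final state:** The arm holds the fin and presses down with about 15 N. It also pushes about 12 N against the fixed ledge.

**Checks that disagreed:**
- The wrist view put the hole about 2 mm further in x than the first top-view estimate. I corrected for that before inserting the pin.
- The two joint-line angle readings differed by about 0.5°.
- Both line fits on the strip's own edges contained stray points 6–7 mm off the line.

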